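Uncover the buried forceps in the instrument bin

TASK

The forceps lie at the bottom of the grey bin, buried with a pencil under a carton with a box of slides on top of it. Set the slide box and then the carton aside, each flat and upright on the bin's own floor (clear of the forceps, not stacked), without tipping either over or disturbing the tube and the little dish by the bin's side walls; then lift the forceps out, lay them flat in the shallow steel tray in front of the bin, and leave everything else in the bin.

Things in the scene. Friction and masses are not known exactly. Their poses are not given: they have to be found in the camera images.
- bin: fixed grey open bin; origin: centre of its underside, on the table; x to its rear (away from the robot), y to its left, z up; yaw within 0.12 rad. Outside 158 mm in x, 348 mm in y; walls 4 mm thick, 45 mm high above the table; inner floor 4 mm above the table, free from x = -75 to 75 mm and y = -170 to 170 mm. A wooden half shelf stands over its rear.
- shelf_edge (a point): middle of the lower front edge of the fixed half shelf, 110 mm above the table, 5 mm behind the bin's origin. The board is 12 mm thick and reaches 74 mm back from here over the bin's whole width; fixed things up to 70 mm tall stand on it. Side cheeks (in line with the side walls, from 30 mm behind this edge) carry it; below it the front is open.
- microscope: fixed microscope, about 400 mm tall, standing between the robot's left side and the bin; origin: centre of its foot, on the table; nothing of it is more than 150 mm sideways from there. An obstacle only: keep the arm over or clear of it.
- forceps: steel forceps lying on the bin floor, 112 mm long along their own y axis, 15 mm wide along x in the middle, 7 mm thick, 22 g; origin at the centre of the underside. At the start they lie roughly front to back, under the carton, half beneath the shelf. To be gripped across the 15 mm width.
- pencil: hexagonal pencil, 123 mm long along its y axis, 7 mm thick; origin at the centre of the underside. At the start it lies on the bin floor beside the forceps (left or right varies), about 36 mm between their centre lines, also under the carton. It stays in the bin.
- carton: flat cover-slip carton, 134 mm long along its x axis (the 30 mm at its -x end are only a thin open flap that cannot be gripped; the solid part runs from x = -37 to 67 mm), 58 mm wide in y (from -27 to 31 mm), 20 mm high, about 60 g; origin in the middle of its underside. At the start it lies, flap to the front, on top of the forceps and the pencil, perhaps leaning a little to one side.
- slide_box: closed box of glass slides, 77 mm long along its y axis, 28 mm wide in x, 20 mm high, about 70 g; origin at the centre of the underside. At the start it lies on the carton, roughly front to back.
- tube: capped sample tube lying on the bin floor front to back near one side wall (left or right varies), 112 mm long along its y axis, 17 mm thick, cap 21 mm square; origin at the centre of the underside. Leave alone.
- dish: small round clear dish on the bin floor near the other side wall, 39 mm across, 9 mm high; origin at the centre of the underside. Leave alone.
- tray: fixed shallow steel tray on the table between robot and bin, 90 mm in its x, 160 mm in its y (long side), walls 3 mm thick and 12 mm high, inner floor 3 mm above the table; origin at the centre of its underside
Mind the look-alikes: they are no part of the job. There is more than one size of the carton; the job needs the smaller.

How it is judged:
By the outcome, as a careful person would: the job done as asked, in the order asked, and still so for the second after the job is handed in, with the robot touching nothing.
It also fails if it takes over 67 s, if anything falls off the work surface, if the arm or the gripper's body presses on something with over 40 N, if the wrist force passes 120 N, or if a joint passes its speed limit or range.

ROBOT

A 6-joint arm with a two-finger parallel gripper is mounted at the origin on the work surface; the furniture and walls round the work are solid. World frame = base frame: x ahead of the robot, y to its left, z up, the work surface at z = 0. Lengths are in m, angles in rad, forces in N, time in s.
With the tool pointing down it reaches from about 0.375 to 0.9 m from the base axis. Payload 3.1 kg.
Tool frame: the origin (TCP) lies midway between the tips of the shut fingers; the grasp point (between the pads) lies 19 mm behind it; z points along the fingers, y is the line along which they close (so a half turn about z gives the same grasp; the last joint's range is limited). The gripper opens to 85 mm and grips with 20 to 120 N. Pads are 22 mm wide; open, the fingers measure 114 mm over their backs; the gripper's body (76 mm by 85 mm) begins 54 mm behind the grasp point. The pads swing forward as they close: fully open they stand 13 mm farther back than shut.
Start: joints at [1.071, 0.527, 1.433, -0, 1.181, -0.178], TCP at [0.197, 0.593, 0.196] pointing down, gripper open.
Joint ranges: [-3.08, 3.08], [-0.75, 2.2], [0.22, 2.44], [-1.43, 4.57], [0, 2.65], [-2.85, 2.85]. Speed limits (rad/s): [2.79, 2.79, 3.14, 3.14, 3.14, 3.14].

INTERFACE

Orientations are given as a unit quaternion [x, y, z, w].
In Python, from station import manip gives the robot as it stands.
- The arm moves only by the tool step_arm, never from a script. Its argument "targets" is text: rows parted by semicolons, each of 4 numbers parted by spaces: the shift along the tool's x, y, z in mm, then the turn about the tool's z in degrees. A call has 1 to 12 rows; each row is the pose to reach, as a shift and turn from the pose commanded when the call began, along the tool's axes at that moment; what a row does not reach only later rows make up. A row lasts 1/10 s, in which the tool goes at most 50 mm and 8.59 degrees, less where a joint would pass 70% of its speed; a pose out of reach is approached as far as the arm can. A call with a gripper value outside its range is refused whole. "gripper" is the closure, from 0 (fully open) to 1 (shut), set as the call begins (left out, the last holds). The fingers move at their own pace and stop on an object; "squeeze" is the grip in N (left out, the last holds). Time passes only in rows, so rows that repeat a pose let the fingers close. It gives the time, the measured TCP pose, the force, the opening and the grip force at its end, in the units of the state.
- manip.sense(): the state, without advancing time (a new reading comes with each control period).
- manip.snapshot(name): name is "scene" or "top"; returns the picture (400x640x3 uint8, red, green, blue); there is no depth.
- manip.get_calibration(name): a dict with "fov_y" (degrees; the focal length in pixels is half the picture's height over the tangent of half this angle, whatever the lens; pixels are square), "cx", "cy" (the principal point, pixels), "extrinsics" (4x4, takes a point from camera to world coordinates). Camera axes: x right, y down, z forward; pixel columns grow to the right and rows downward; lengths in m; the calibration is good to about 2 mm. A picture is of the moment at which its call begins. get_calibration takes no time and is no camera call.
- manip.sign_off(): hands the job in; it is judged then, once.
Trained networks look in the newest picture that a camera, given by its name, has taken for a name from the list of things; names that differ only in an ending like _2 or _b are one class to them, and where a whole thing is asked for, a point or a joint stands for the part that bears it (a point fixed in the world has none). Each returns a list of dicts, best first, with "p" (0 to 1); they miss things now and then, are a little off and sometimes report something else, mostly with a low value. They report only what shows in the picture. A call takes as long as a camera call. They do not tell look-alikes from the thing itself.
- manip.recognise(camera, query): "position" ([column, row] in pixels, amid what is visible of it).
- manip.masks_of(camera, query): "pixels" (400x640 bool, what is visible of it) and "position" ([column, row] in pixels, amid what is visible of it).
- manip.mark_of(camera, query): "position" ([column, row] in pixels: a listed point, or the origin of a listed thing).
The state is a dict: "t": time; "q": joint angles; "qd": joint speeds; "tau": joint torques, N m; "tcp_pos": TCP position; "tool_rot": TCP orientation; "force": force on the tool from outside, world axes, zero at the start; "ft_torque": the same for the moment, N m; "finger_gap": opening from 0.0 (shut) to 1.0 (fully open); "gripper_force": force on a finger pad.
Only numpy, scipy, OpenCV 4.12 (cv2) and the standard library are available. Lean on these libraries where they do the work, as an engineer would, in place of code of your own. Each camera call takes 0.05 s, during which the arm holds its last target. There are 200 camera calls.

## Working session

There is one attempt and no reset: what is moved stays moved. The work goes in short steps, Python scripts to look and compute and a tool call to move; the robot and the scene stay as the last step left them, time stands still between calls to the robot, and variables do not carry over. Pictures are saved under pics/ and viewed, at most 10 in all, crops included, and the job is handed in when it is done.

Besides the shell and the picture viewer there is one more tool, called after "Request:" in YAML: its name, and indented under it one key for each argument. step_arm: Moves the arm, as the interface text tells. Its arguments: {"type":"object","properties":{"targets":{"type":"string"},"gripper":{"type":"number"},"squeeze":{"type":"number"}},"required":["targets"]}

```bash
mkdir -p pics; ls
cat > h.py <<'E'
import numpy as np, cv2
from station import manip
from scipy.spatial.transform import Rotation as R
def ray(cam,px):
    c=manip.get_calibration(cam);f=200/np.tan(np.radians(c["fov_y"])/2);E=np.array(c["extrinsics"])
    d=E[:3,:3]@np.array([(px[0]-c["cx"])/f,(px[1]-c["cy"])/f,1]);return E[:3,3],d
def at(cam,px,z):
    o,d=ray(cam,px);return o+d*(z-o[2])/d[2]
def proj(cam,p):
    c=manip.get_calibration(cam);f=200/np.tan(np.radians(c["fov_y"])/2);E=np.array(c["extrinsics"])
    q=E[:3,:3].T@(np.array(p)-E[:3,3]);return np.array([c["cx"]+f*q[0]/q[2],c["cy"]+f*q[1]/q[2]])
def snap(cam,name,crop=None,k=1):
    im=manip.snapshot(cam)[:,:,::-1]
    if crop: im=im[crop[1]:crop[3],crop[0]:crop[2]]
    im=cv2.resize(np.ascontiguousarray(im),None,fx=k,fy=k,interpolation=cv2.INTER_CUBIC);cv2.imwrite("pics/"+name,im);return im
def tri(a,b):
    (o,d),(p,e)=ray("scene",a),ray("top",b)
    A=np.stack([d,-e],1);s=np.linalg.lstsq(A,p-o,rcond=None)[0];x=o+s[0]*d;y=p+s[1]*e
    return (x+y)/2,np.linalg.norm(x-y)
E
python3 - <<'E'
from h import *
np.set_printoptions(precision=3,suppress=True)
for c in("scene","top"):
    snap(c,c+"0.png",k=1.25); k=manip.get_calibration(c);print(c,k["fov_y"],np.array(k["extrinsics"]))
    for n in("bin","shelf_edge","forceps","pencil","carton","slide_box","tube","dish","tray","microscope"):
        print(n,[(np.round(r["position"]).astype(int).tolist(),round(r["p"],2)) for r in manip.mark_of(c,n)[:4]])
s=manip.sense();print(s["t"],s["tcp_pos"],s["tool_rot"],s["finger_gap"])
E
```

```text
pics
scene 57.368621745333996 [[ 0.854 -0.331  0.403  0.129]
 [-0.521 -0.521  0.677 -0.597]
 [-0.014 -0.787 -0.617  0.641]
 [ 0.     0.     0.     1.   ]]
bin [([378, 234], 0.95)]
shelf_edge [([388, 200], 0.91)]
forceps [([385, 244], 0.44)]
pencil []
carton [([377, 229], 0.91), ([297, 271], 0.88)]
slide_box []
tube [([348, 201], 0.69)]
dish [([416, 273], 0.62)]
tray [([386, 241], 0.26)]
microscope []
top 56.544639528759014 [[-0.014 -0.978  0.206  0.341]
 [-1.     0.014  0.001 -0.005]
 [-0.004 -0.206 -0.978  0.926]
 [ 0.     0.     0.     1.   ]]
bin [([358, 172], 0.68)]
shelf_edge [([358, 161], 0.86)]
forceps [([359, 172], 0.53)]
pencil []
carton [([352, 174], 0.94), ([359, 270], 0.83)]
slide_box [([361, 175], 0.56)]
tube [([299, 171], 0.77)]
dish [([412, 180], 0.6)]
tray [([421, 242], 0.62)]
microscope []
1.1 [0.197 0.593 0.196] [0.16  0.987 0.    0.   ] 0.9980622646241937
```

View pics/scene0.png

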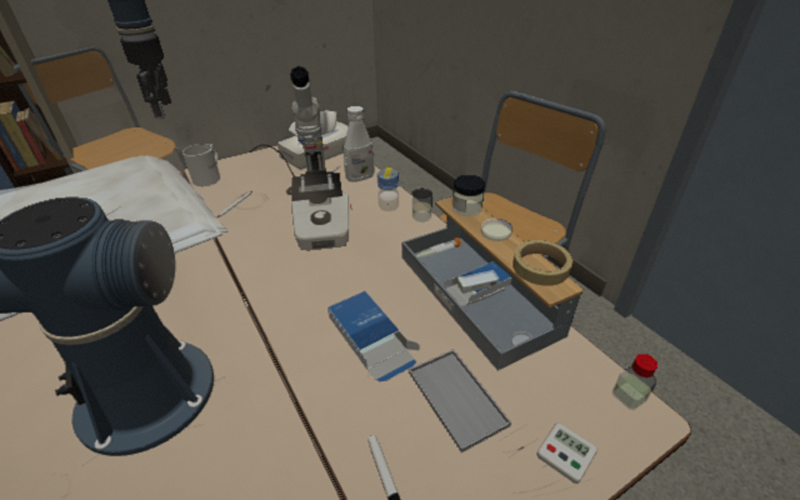

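View pics/top0.png

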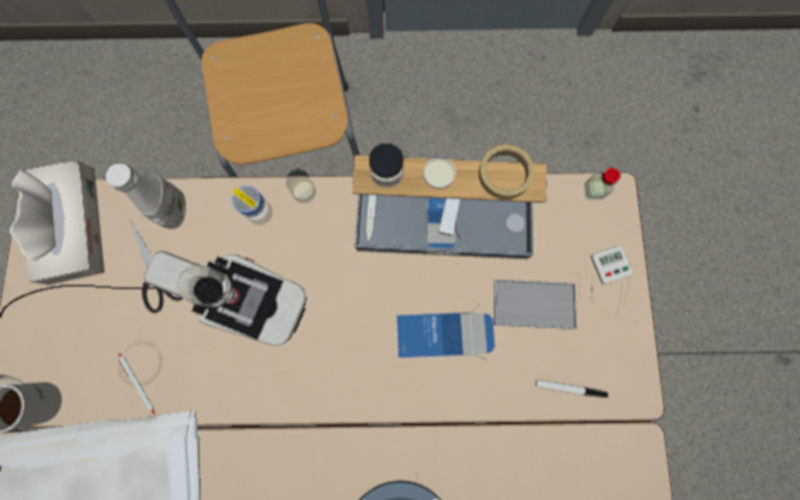

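The scene shows the bin at about (378,232) scene px and (355,180) top px. The slide box and carton are in its middle, the tube is at its left end and the dish at its right. The carton-like candidates are the one in the bin (top 352,174) and the big one on the table (top 359,270, the look-alike). Next I'll check the choice in close crops.

Run:
```python
from h import *
np.set_printoptions(precision=3,suppress=True)
a=snap("top","t1.png",(280,140,440,215),5)
b=snap("scene","s1.png",(315,175,470,295),5)
cv2.imwrite("pics/c1.png",np.vstack([a,])) 
for n in("slide_box","carton","tube","dish","forceps","pencil","bin","tray"):
  for c in("scene","top"):
    for r in manip.masks_of(c,n)[:3]:
        m=r["pixels"].astype(np.uint8);cn=max(cv2.findContours(m,0,2)[0],key=len);print(n,c,round(r["p"],2),m.sum(),np.round(cv2.boxPoints(cv2.minAreaRect(cn))).astype(int).tolist())
s=manip.sense();print(R.from_quat(s["tool_rot"]).as_matrix())
p,e=tri((388,200),(358,161));print("shelf",p,e, at("top",(358,161),.11))
print("bin",tri((378,234),(358,172)),at("top",(358,172),0),at("scene",(378,234),0))
```

```text
slide_box scene 0.56 403 [[365, 221], [397, 215], [399, 228], [368, 234]]
slide_box top 0.74 316 [[350, 186], [356, 159], [367, 161], [362, 188]]
carton scene 0.77 2853 [[256, 251], [290, 222], [341, 283], [307, 312]]
carton scene 0.66 585 [[355, 226], [401, 205], [410, 226], [365, 247]]
carton top 0.9 705 [[340, 158], [368, 157], [369, 199], [341, 200]]
carton top 0.58 2666 [[317, 252], [394, 249], [396, 284], [318, 287]]
tube scene 0.68 178 [[333, 202], [366, 190], [368, 195], [335, 207]]
tube top 0.71 177 [[405, 171], [419, 171], [419, 185], [405, 185]]
tube top 0.54 176 [[292, 189], [294, 157], [301, 157], [298, 189]]
dish scene 0.54 10500 [[308, 191], [388, 123], [487, 240], [406, 308]]
dish scene 0.48 94 [[407, 268], [421, 263], [424, 270], [410, 275]]
dish top 0.48 195 [[405, 171], [420, 171], [420, 185], [405, 185]]
bin scene 0.72 10466 [[305, 202], [380, 127], [486, 234], [412, 308]]
bin scene 0.62 411 [[364, 221], [396, 214], [399, 228], [367, 235]]
bin top 0.84 10583 [[281, 206], [282, 115], [436, 116], [436, 207]]
tray scene 0.84 3398 [[325, 297], [364, 271], [409, 339], [370, 365]]
tray scene 0.47 205 [[333, 201], [366, 190], [368, 195], [335, 207]]
tray top 0.56 2412 [[393, 260], [395, 223], [462, 227], [461, 263]]
[[-0.949  0.315 -0.   ]
 [ 0.315  0.949 -0.   ]
 [-0.    -0.    -1.   ]]
shelf [ 0.608 -0.099  0.111] 0.005815523435914285 [ 0.605 -0.098  0.11 ]
bin (array([ 0.599, -0.104,  0.015]), np.float64(0.017272808674339613)) [ 0.611 -0.109  0.   ] [ 0.601 -0.09   0.   ]
```

View pics/t1.png

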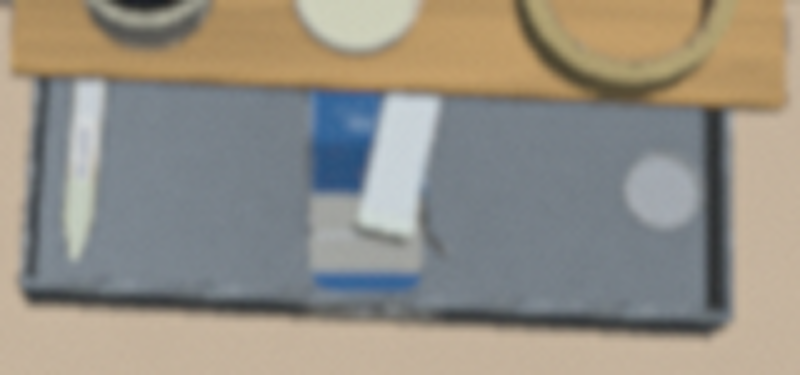

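View pics/s1.png

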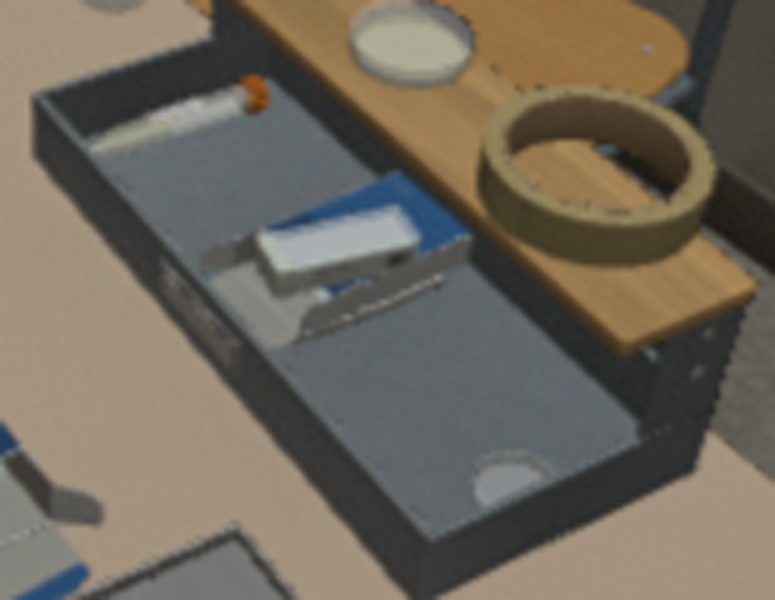

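The crops show the wanted carton in the bin, about 21 px wide, with the slide box on its right half. The front-left corner of the box is at top px (351,184) and the fold of the flap is at row 178. The big carton on the table at top px (359,270) is the look-alike.

```bash
cat >> h.py <<'E'
YAW=-0.053
def T(p): return (280+p[0]/5,140+p[1]/5)
def S(p): return (315+p[0]/5,175+p[1]/5)
E
python3 - <<'E'
from h import *
np.set_printoptions(precision=3,suppress=True)
for n,p,z in [("rimFL",(27,290),.045),("rimFR",(728,316),.045),("shelfL",(13,75),.122),("shelfR",(785,105),.122),("boxFL",(357,220),.051),("boxFR",(410,236),.051),("boxRL",(388,95),.051),("boxRR",(440,95),.051),("foldL",(312,192),.031),("foldR?",(415,192),.031),("cartonL",(312,95),.031),("flapL",(315,280),.012),("flapR",(420,280),.012),("tubeTip",(75,258),.012),("tubeL",(72,95),.012),("tubeR",(104,95),.012),("dish",(662,192),.013),("stick",(440,250),.008)]:
    print("top",n,at("top",T(p),z))
for n,p,z in [("rimFL",(35,95),.045),("rimFR",(418,572),.045),("boxFL",(260,237),.051),("boxFR",(275,278),.051),("boxBR",(418,238),.051),("boxBL",(405,208),.051),("carBR",(470,235),.031),("carBL",(398,172),.031),("foldR",(330,297),.031),("stick0",(305,330),.008),("stick1",(440,280),.008),("dish",(510,478),.013),("shelfR",(625,348),.11),("tubecapTop",(255,80),.025),("tubetip",(95,148),.012)]:
    print("scene",n,at("scene",S(p),z))
for n,p in (("scene",[(297,271)]),):pass
for q in ((393,260),(395,223),(462,227),(461,263)): print("tray top",at("top",q,.012))
for q in ((325,297),(364,271),(409,339),(370,365)): print("tray scene",at("scene",q,.012))
for q in ((200,272),(190,180),(150,190)): print("mic",at("top",q,0),at("top",q,.4))
print("mic foot scene",at("scene",(258,178),0))
E
```

```text
top rimFL [0.535 0.074 0.045]
top rimFR [ 0.517 -0.265  0.045]
top shelfL [0.618 0.074 0.122]
top shelfR [ 0.599 -0.275  0.122]
top boxFL [ 0.566 -0.087  0.051]
top boxFR [ 0.558 -0.112  0.051]
top boxRL [ 0.63  -0.104  0.051]
top boxRR [ 0.629 -0.129  0.051]
top foldL [ 0.586 -0.066  0.031]
top foldR? [ 0.586 -0.118  0.031]
top cartonL [ 0.637 -0.068  0.031]
top flapL [ 0.546 -0.068  0.012]
top flapR [ 0.545 -0.121  0.012]
top tubeTip [0.559 0.053 0.012]
top tubeL [0.645 0.054 0.012]
top tubeR [0.645 0.038 0.012]
top dish [ 0.589 -0.245  0.013]
top stick [ 0.561 -0.132  0.008]
scene rimFL [0.538 0.079 0.045]
scene rimFR [ 0.501 -0.275  0.045]
scene boxFL [ 0.566 -0.084  0.051]
scene boxFR [ 0.554 -0.111  0.051]
scene boxBR [ 0.63  -0.126  0.051]
scene boxBL [ 0.64  -0.105  0.051]
scene carBR [ 0.671 -0.122  0.031]
scene carBL [ 0.673 -0.064  0.031]
scene foldR [ 0.583 -0.12   0.031]
scene stick0 [ 0.575 -0.114  0.008]
scene stick1 [ 0.655 -0.122  0.008]
scene dish [ 0.59  -0.24   0.013]
scene shelfR [ 0.606 -0.269  0.11 ]
scene tubecapTop [0.664 0.047 0.025]
scene tubetip [0.563 0.057 0.012]
tray top [ 0.385 -0.185  0.012]
tray top [ 0.475 -0.195  0.012]
tray top [ 0.463 -0.36   0.012]
tray top [ 0.375 -0.349  0.012]
tray scene [ 0.379 -0.191  0.012]
tray scene [ 0.49  -0.178  0.012]
tray scene [ 0.462 -0.356  0.012]
tray scene [ 0.369 -0.357  0.012]
mic [0.363 0.287 0.   ] [0.353 0.161 0.4  ]
mic [0.596 0.324 0.   ] [0.486 0.182 0.4  ]
mic [0.571 0.426 0.   ] [0.472 0.24  0.4  ]
mic foot scene [0.445 0.306 0.   ]
```

Request:
step_arm:
  targets: "0 0 -270 0;0 0 -270 0;0 0 -270 0;0 0 -270 0;0 0 -270 0;0 0 -270 0;-549 -548 -270 -3;-549 -548 -270 -3;-549 -548 -270 -3;-549 -548 -270 -3;-549 -548 -270 -3;-549 -548 -270 -3"
  gripper: 0.3

```text
t: 3.2
tcp_pos: [0.332, 0.3232, 0.4665]
tool_rot: [0.134, 0.991, 0.0, 0.0]
force: [0.4, 0.1, 1.1]
finger_gap: 0.7
gripper_force: 0.0
```

```bash
cat >> h.py <<'E'
def go(x,y,z,ya):
    "tool shift/turn to reach world pos (m) with tool y-axis at angle ya (deg)"
    s=manip.sense();M=R.from_quat(s["tool_rot"]).as_matrix();d=M.T@(np.array([x,y,z])-s["tcp_pos"])*1000
    a=np.degrees(np.arctan2(M[1,1],M[0,1]));t=-(ya-a)
    print("t",round(s["t"],2),"tcp",np.round(s["tcp_pos"],4),"ya",round(a,1),"F",np.round(s["force"],1),"gap",round(s["finger_gap"],3),"grip",np.round(s["gripper_force"],1),"-> shift",np.round(d,1),"turn",round((t+180)%360-180,1),"xt",np.round(M[:2,0],3),"yt",np.round(M[:2,1],3))
E
python3 -c "
from h import *
go(.535,-.093,.30,75)"
```

```text
t 3.2 tcp [0.332  0.3232 0.4665] ya 74.6 F [0.4 0.1 1.1] gap 0.7 grip 0.0 -> shift [-305.8 -347.7  166.6] turn -0.4 xt [-0.964  0.265] yt [0.265 0.964]
```

Request:
step_arm:
  targets: "-306 -348 0 0;-306 -348 0 0;-306 -348 0 0;-306 -348 0 0;-306 -348 0 0;-306 -348 0 0;-306 -348 0 0;-306 -348 0 0;-306 -348 0 0;-306 -348 0 0;-306 -348 100 0;-306 -348 200 0"

```text
t: 4.4
tcp_pos: [0.5355, -0.0924, 0.3665]
tool_rot: [0.134, 0.991, -0.0, 0.002]
force: [0.6, -0.5, -1.0]
finger_gap: 0.697
gripper_force: 0.0
```

```bash
python3 -c "
from h import *
go(.553,-.096,.037,75)"
```

```text
t 4.4 tcp [ 0.5355 -0.0924  0.3665] ya 74.6 F [ 0.6 -0.5 -1. ] gap 0.697 grip 0.0 -> shift [-16.3   1.2 329.6] turn -0.4 xt [-0.964  0.266] yt [0.266 0.964]
```

Request:
step_arm:
  targets: "-10 1 100 0;-15 1 150 0;-20 1 200 0;-20 1 250 0;-21 1 290 0;-21 1 315 0;-21 1 331 0;-21 1 331 0"
  gripper: 0.5
  squeeze: 30

```text
t: 5.2
tcp_pos: [0.5512, -0.0943, 0.0312]
tool_rot: [0.134, 0.991, 0.001, -0.005]
force: [-0.5, 0.4, 0.5]
finger_gap: 0.496
gripper_force: 0.0
```

```bash
python3 -c "
from h import *
go(.556,-.097,.035,75)
snap('scene','s2.png',(315,150,470,270),5)"
```

```text
t 5.2 tcp [ 0.5512 -0.0943  0.0312] ya 74.6 F [-0.5  0.4  0.5] gap 0.496 grip 0.0 -> shift [-5.3 -1.3 -3.9] turn -0.4 xt [-0.964  0.265] yt [0.265 0.964]
```

View pics/s2.png

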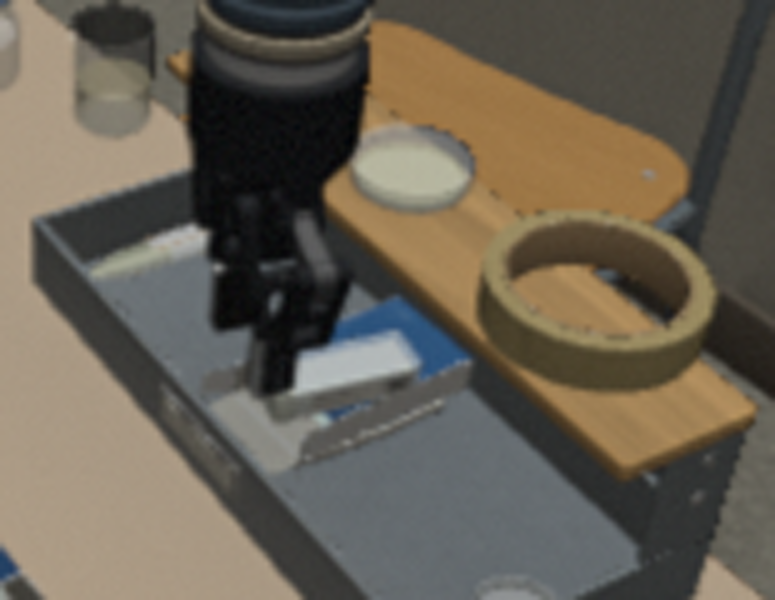

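Request:
step_arm:
  targets: "-1 0 0 0;-2 0 0 0;-2 0 0 0"

```text
t: 5.55
tcp_pos: [0.5587, -0.0974, 0.0376]
tool_rot: [0.134, 0.991, -0.001, 0.002]
force: [-0.5, 0.1, -0.8]
finger_gap: 0.499
gripper_force: 0.0
```

Request:
step_arm:
  targets: "0 0 0 0;0 0 0 0;0 0 0 0;0 0 0 0;0 0 0 0;0 0 0 0"
  gripper: 0.9

```text
t: 6.15
tcp_pos: [0.5568, -0.0968, 0.0352]
tool_rot: [0.134, 0.991, 0.0, -0.0]
force: [0.8, -0.3, 0.1]
finger_gap: 0.1
gripper_force: 0.0
```

```bash
python3 -c "
from h import *
a=snap('scene','s3.png',(340,170,420,240),6)
b=snap('top','t3.png',(320,150,400,220),6)
cv2.imwrite('pics/c3.png',np.vstack([a,b])[:, :])
c=np.hstack([cv2.resize(a,(400,350)),cv2.resize(b,(400,350))]);cv2.imwrite('pics/c3.png',c)
go(.556,-.097,.035,75)"
```

```text
t 6.25 tcp [ 0.5568 -0.0968  0.0352] ya 74.6 F [0.3 0.6 0.3] gap 0.099 grip 0.0 -> shift [ 0.7 -0.4  0.2] turn -0.4 xt [-0.964  0.265] yt [0.265 0.964]
```

View pics/c3.png

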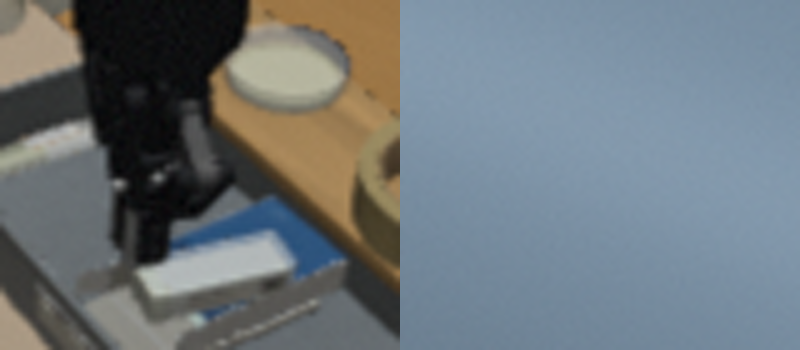

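```bash
python3 -c "
from h import *
for p in [(.557,-.097,.035),(.568,-.097,.035),(.546,-.1,.035)]: print((proj('scene',p)-[340,170])*5)
for q in [(135,268),(152,303),(293,262),(270,232)]:
  for z in (.045,.051,.055): print(q,z,np.round(at('scene',(340+q[0]/5,170+q[1]/5),z),4))
"
```

```text
[133.75695044 308.36934816]
[151.89140076 300.11647415]
[119.19381724 320.33383906]
(135, 268) 0.045 [ 0.5679 -0.0825  0.045 ]
(135, 268) 0.051 [ 0.5635 -0.0877  0.051 ]
(135, 268) 0.055 [ 0.5606 -0.0911  0.055 ]
(152, 303) 0.045 [ 0.5596 -0.1069  0.045 ]
(152, 303) 0.051 [ 0.5552 -0.1118  0.051 ]
(152, 303) 0.055 [ 0.5523 -0.1151  0.055 ]
(293, 262) 0.045 [ 0.6358 -0.1202  0.045 ]
(293, 262) 0.051 [ 0.6307 -0.125   0.051 ]
(293, 262) 0.055 [ 0.6273 -0.1282  0.055 ]
(270, 232) 0.045 [ 0.6411 -0.0969  0.045 ]
(270, 232) 0.051 [ 0.6359 -0.1019  0.051 ]
(270, 232) 0.055 [ 0.6325 -0.1053  0.055 ]
```

```bash
python3 -c "
from h import *
for z in (.031,.036,.045,.055):
  for s in (-1,1): print(z,s,(proj('scene',(.5512+s*.025*.265,-.0943+s*.025*.964,z))-[315,150])*5)
"
python3 - <<'E'
import cv2
im=cv2.imread('pics/s3.png');cv2.imwrite('pics/s3b.png',cv2.resize(im[200:420,60:300],None,fx=3,fy=2.7,interpolation=2))
E
```

```text
0.031 -1 [264.62723159 450.17517613]
0.031 1 [226.67960203 382.42856456]
0.036 -1 [265.33661873 442.55428789]
0.036 1 [227.22950833 374.89672441]
0.045 -1 [266.62634917 428.69881874]
0.045 1 [228.22886711 361.20891877]
0.055 -1 [268.07907109 413.09234543]
0.055 1 [229.35387122 345.80020073]
```

View pics/s3b.png

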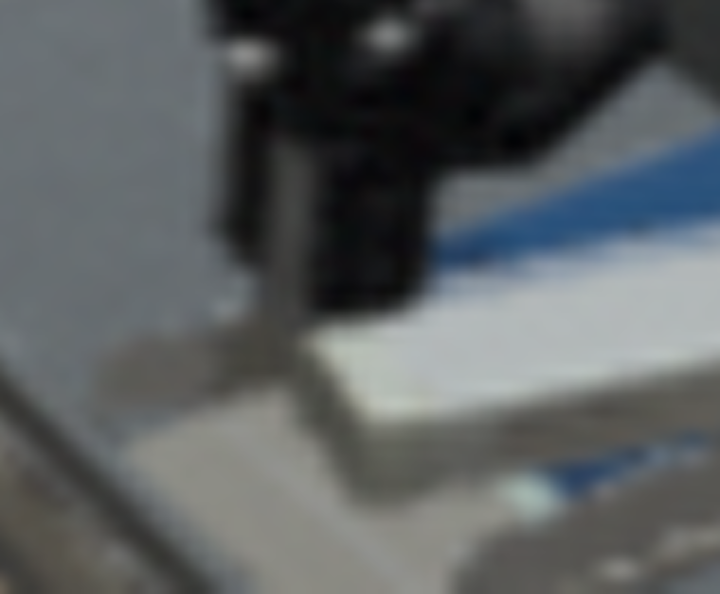

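Run:
```python
from h import *
M=np.array([.315,.949,0])
for z in (.196,.209,.23):
  for s in (-.05,0,.05): print(z,s,proj('scene',np.array([.197,.593,z])+s*M)*1.25-[100,0])
im=cv2.imread('pics/scene0.png')[0:140,100:200];cv2.imwrite('pics/st.png',cv2.resize(im,None,fx=4,fy=4,interpolation=2))
```

```text
0.196 -0.05 [ 67.09948356 138.83956238]
0.196 0 [ 70.5242396  130.38450242]
0.196 0.05 [ 73.71911269 122.49697897]
0.209 -0.05 [ 65.2625507  133.58444248]
0.209 0 [ 68.7765391  125.25155162]
0.209 0.05 [ 72.05299296 117.48193791]
0.23 -0.05 [ 62.2358257  124.92555072]
0.23 0 [ 65.89884232 116.79983119]
0.23 0.05 [ 69.31139981 109.22970854]
```

View pics/st.png

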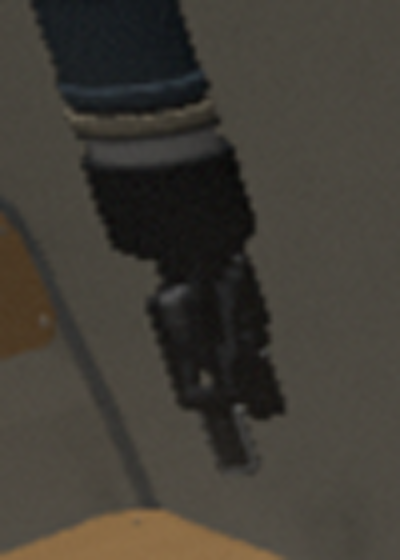

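The visible fingertips end about 20 mm higher than the stated TCP, so the fingers shut above the box. I'll reopen and go down in small steps, watching the force.

Request:
step_arm:
  targets: "0 0 0 0;0 0 0 0;0 0 0 0;0 0 2 0;0 0 4 0;0 0 6 0;0 0 8 0;0 0 8 0"
  gripper: 0.5

```text
t: 7.05
tcp_pos: [0.5566, -0.0967, 0.0269]
tool_rot: [0.134, 0.991, 0.0, -0.0]
force: [-0.5, -0.2, 0.1]
finger_gap: 0.5
gripper_force: 0.0
```

Request:
step_arm:
  targets: "0 0 2 0;0 0 4 0;0 0 6 0;0 0 8 0;0 0 8 0"

```text
t: 7.55
tcp_pos: [0.5567, -0.0967, 0.019]
tool_rot: [0.134, 0.991, 0.0, -0.0]
force: [-0.2, -0.2, 0.3]
finger_gap: 0.494
gripper_force: 0.0
```

```bash
python3 -c "
from h import *
go(.556,-.097,.035,75)
a=snap('scene','s4.png',(350,185,410,235),12)"
```

```text
t 7.55 tcp [ 0.5567 -0.0967  0.019 ] ya 74.6 F [-0.2 -0.2  0.3] gap 0.494 grip 0.0 -> shift [  0.6  -0.4 -16. ] turn -0.4 xt [-0.964  0.265] yt [0.265 0.964]
```

View pics/s4.png

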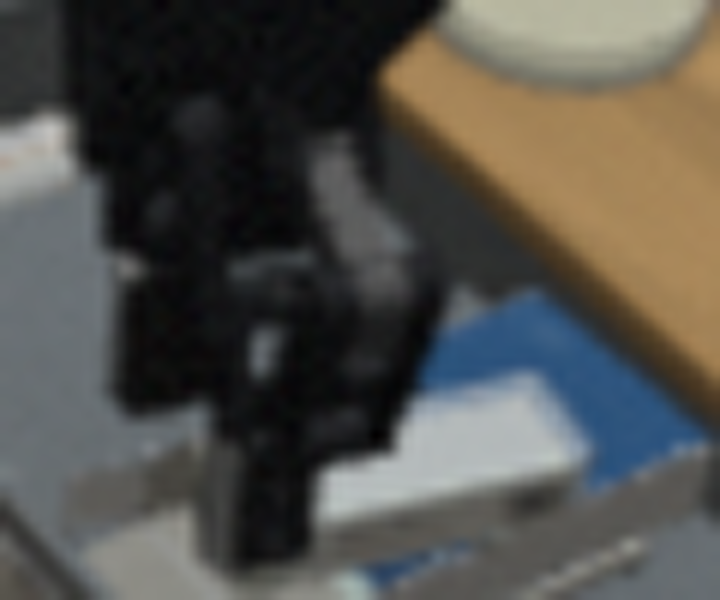

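The right finger now straddles the box, with its tip at about scene px (371,232). Closing.

Request:
step_arm:
  targets: "0 0 0 0;0 0 0 0;0 0 0 0;0 0 0 0"
  gripper: 0.9
  squeeze: 30

```text
t: 8.0
tcp_pos: [0.5569, -0.0968, 0.0194]
tool_rot: [0.134, 0.991, -0.0, 0.0]
force: [0.5, -0.2, 0.4]
finger_gap: 0.102
gripper_force: 0.0
```

```bash
python3 -c "
from h import *
for z in (.019,.025,.03,.035,.04,.05): print(z,proj('scene',(.549,-.1237,z)),proj('scene',(.549-.011,-.1237,z)))
go(.556,-.097,.035,75)"
```

```text
0.019 [370.42519107 244.28047222] [366.73235392 246.03386904]
0.025 [370.60510616 242.47999721] [366.89739595 244.23167303]
0.03 [370.75620921 240.96785469] [367.03601329 242.71802468]
0.035 [370.90839155 239.44491134] [367.17562584 241.19350898]
0.04 [371.06166478 237.91105101] [367.31624436 239.65800846]
0.05 [371.37153119 234.81010651] [367.60054312 236.55357462]
t 8.0 tcp [ 0.5569 -0.0968  0.0194] ya 74.6 F [ 0.5 -0.2  0.4] gap 0.102 grip 0.0 -> shift [  0.9  -0.4 -15.6] turn -0.4 xt [-0.964  0.265] yt [0.265 0.964]
```

Request:
step_arm:
  targets: "0 0 0 0;0 0 0 0;0 0 0 0;0 0 3 0;0 0 6 0;0 0 9 0;0 0 11 0;0 0 11 0"
  gripper: 0.5

```text
t: 8.8
tcp_pos: [0.5566, -0.0967, 0.0078]
tool_rot: [0.134, 0.991, 0.0, -0.0]
force: [1.5, 0.4, -0.3]
finger_gap: 0.504
gripper_force: 0.0
```

Request:
step_arm:
  targets: "0 0 2 0;0 0 4 0;0 0 4 0;0 0 4 0;0 0 4 0;0 0 4 0"
  gripper: 0.9

```text
t: 9.4
tcp_pos: [0.5564, -0.0967, 0.0051]
tool_rot: [0.134, 0.991, 0.0, -0.0]
force: [-2.4, 1.1, 6.2]
finger_gap: 0.314
gripper_force: 29.2
```

```bash
python3 -c "
from h import *
go(.556,-.097,.035,75)
b=lambda p:np.round(p,3)
print('base',b(at('scene',(115,318),0.02)))
m=manip.snapshot('scene')
for n in ('slide_box','carton','forceps','pencil'): print(n,[(b(r['position']),round(r['p'],2)) for r in manip.recognise('scene',n)[:3]])
"
```

```text
t 9.4 tcp [ 0.5564 -0.0967  0.0051] ya 74.6 F [-2.4  1.1  6.2] gap 0.314 grip 29.2 -> shift [  0.4  -0.5 -29.9] turn -0.4 xt [-0.964  0.265] yt [0.265 0.964]
base [-0.002 -0.019  0.02 ]
slide_box [(array([388. , 224.2]), 0.49)]
carton [(array([298.2, 271.1]), 0.95), (array([385.2, 229.7]), 0.59), (array([415.7, 268.7]), 0.46)]
forceps [(array([389.2, 222.1]), 0.58)]
pencil []
```

Request:
step_arm:
  targets: "3 0 -1 0;6 0 -1 0;9 0 -1 0;12 0 -1 0;15 0 -1 0;15 0 -1 0"

```text
t: 10.25
tcp_pos: [0.5438, -0.0934, 0.0055]
tool_rot: [0.134, 0.991, -0.0, 0.002]
force: [4.0, -0.2, 0.0]
finger_gap: 0.313
gripper_force: 32.1
```

Request:
step_arm:
  targets: "0 0 0 0;0 0 0 0;0 0 0 0;-5 0 0 0;-9 0 0 0;-13 0 0 0;-13 0 0 0"
  gripper: 0.5

```text
t: 10.95
tcp_pos: [0.5549, -0.0965, 0.0051]
tool_rot: [0.134, 0.991, 0.0, -0.0]
force: [0.4, -0.1, -0.4]
finger_gap: 0.501
gripper_force: 0.0
```

Request:
step_arm:
  targets: "0 0 0 0;0 0 0 0;0 0 0 0;0 0 0 0"
  gripper: 0.9
  squeeze: 45

```text
t: 11.35
tcp_pos: [0.5544, -0.0962, 0.0054]
tool_rot: [0.134, 0.991, 0.0, -0.0]
force: [-1.9, 0.1, 1.6]
finger_gap: 0.314
gripper_force: 46.5
```

```bash
python3 -c "
from h import *
go(.556,-.097,.035,75)
b=lambda p:np.round(p,3)
m=manip.snapshot('scene')
for n in ('slide_box','carton'):
  for r in manip.masks_of('scene',n)[:3]:
    m=r['pixels'].astype(np.uint8);cn=max(cv2.findContours(m,0,2)[0],key=len);print(n,round(r['p'],2),m.sum(),np.round(cv2.boxPoints(cv2.minAreaRect(cn))).astype(int).tolist())
"
```

```text
t 11.35 tcp [ 0.5544 -0.0962  0.0054] ya 74.6 F [-1.9  0.1  1.6] gap 0.314 grip 46.5 -> shift [ -1.7  -0.4 -29.7] turn -0.4 xt [-0.964  0.265] yt [0.265 0.964]
slide_box 0.79 238 [[372, 219], [393, 216], [395, 230], [374, 233]]
carton 0.96 2847 [[258, 248], [293, 221], [341, 284], [305, 311]]
carton 0.7 543 [[355, 225], [401, 205], [410, 227], [364, 247]]
```

Request:
step_arm:
  targets: "0 0 -4 0;0 0 -10 0;0 0 -16 0;0 0 -18 0;-4 -20 -18 -3;-9 -40 -18 -6;-14 -60 -18 -9;-20 -83 -18 -12;-20 -83 -18 -12;-20 -83 -18 -12"

```text
t: 12.5
tcp_pos: [0.5521, -0.1818, 0.0234]
tool_rot: [0.03, 1.0, 0.0, -0.0]
force: [0.1, 0.3, -1.0]
finger_gap: 0.312
gripper_force: 46.3
```

```bash
python3 -c "
from h import *
go(.552,-.182,-.02,87)
b=lambda p:np.round(p,3)
m=manip.snapshot('scene')
for n in ('slide_box','carton','forceps','pencil','dish'):
  for r in manip.masks_of('scene',n)[:3]:
    m=r['pixels'].astype(np.uint8);cn=max(cv2.findContours(m,0,2)[0],key=len);print(n,round(r['p'],2),m.sum(),np.round(cv2.boxPoints(cv2.minAreaRect(cn))).astype(int).tolist())
for p in [(.545,-.168,.042),(.545,-.196,.042),(.622,-.168,.042),(.622,-.196,.042)]: print(proj('scene',p))
"
```

```text
t 12.5 tcp [ 0.5521 -0.1818  0.0234] ya 86.5 F [ 0.1  0.3 -1. ] gap 0.312 grip 46.3 -> shift [ 0.  -0.2 43.4] turn -0.5 xt [-0.998  0.061] yt [0.061 0.998]
carton 0.94 2737 [[259, 248], [295, 222], [340, 285], [304, 311]]
carton 0.83 433 [[355, 225], [375, 217], [384, 239], [363, 247]]
dish 0.67 101 [[407, 269], [420, 262], [424, 269], [410, 276]]
[381.77203021 249.46691657]
[389.8211035  257.20194196]
[407.5231233  236.85805302]
[415.8560979  244.02275101]
```

Request:
step_arm:
  targets: "0 0 15 0;0 0 28 0;0 0 34 0;0 0 38 0;0 0 40 0;0 0 42 0;0 0 42 0"

```text
t: 13.5
tcp_pos: [0.5523, -0.1817, -0.0188]
tool_rot: [0.03, 1.0, -0.0, 0.0]
force: [-1.7, -0.7, -0.6]
finger_gap: 0.313
gripper_force: 46.3
```

Request:
step_arm:
  targets: "0 0 1 0;0 0 2 0;0 0 2 0"

```text
t: 13.8
tcp_pos: [0.5522, -0.1816, -0.0206]
tool_rot: [0.03, 1.0, -0.0, 0.0]
force: [0.6, -0.6, -1.3]
finger_gap: 0.316
gripper_force: 46.3
```

Request:
step_arm:
  targets: "0 0 1 0;0 0 1.5 0;0 0 1.5 0"

```text
t: 14.1
tcp_pos: [0.5522, -0.1816, -0.0223]
tool_rot: [0.029, 1.0, 0.0, -0.0]
force: [-0.4, 0.3, -0.8]
finger_gap: 0.31
gripper_force: 46.3
```

Request:
step_arm:
  targets: "0 0 1 0;0 0 1 0;0 0 2 0;0 0 2 0"

```text
t: 14.5
tcp_pos: [0.5523, -0.1816, -0.023]
tool_rot: [0.029, 1.0, -0.0, 0.0]
force: [-1.8, 1.1, 7.9]
finger_gap: 0.309
gripper_force: 47.2
```

Request:
step_arm:
  targets: "0 0 -1 0;0 0 -1 0;0 0 -1 0;0 0 -1 0;0 0 -15 0;0 0 -40 0;0 50 -90 0;0 88 -110 0;0 88 -110 0"
  gripper: 0.45

```text
t: 15.4
tcp_pos: [0.5587, -0.091, 0.0896]
tool_rot: [0.028, 1.0, -0.0, 0.002]
force: [0.0, 0.0, -0.1]
finger_gap: 0.552
gripper_force: 0.0
```

```bash
cat >> h.py <<'E'
def look(cams,names):
  for c in cams:
    manip.snapshot(c)
    for n in names:
      for r in manip.masks_of(c,n)[:3]:
        m=r['pixels'].astype(np.uint8);cn=max(cv2.findContours(m,0,2)[0],key=len);print(c,n,round(r['p'],2),m.sum(),np.round(cv2.boxPoints(cv2.minAreaRect(cn)),1).tolist())
E
python3 -c "
from h import *
go(.552,-.092,.06,87)
look(['scene'],['slide_box','carton','forceps','pencil','tube'])
for p in [(.545,-.168,.024),(.545,-.196,.024),(.622,-.168,.024),(.622,-.196,.024)]: print(proj('scene',p))
"
```

```text
t 15.4 tcp [ 0.5587 -0.091   0.0896] ya 86.8 F [ 0.   0.  -0.1] gap 0.552 grip 0.0 -> shift [ 6.7 -1.4 29.6] turn -0.2 xt [-0.998  0.056] yt [0.056 0.998]
scene slide_box 0.98 425 [[379.6000061035156, 255.1999969482422], [408.79998779296875, 240.60000610351562], [415.20001220703125, 253.39999389648438], [386.0, 268.0]]
scene carton 0.91 2903 [[257.79998779296875, 248.6999969482422], [294.6000061035156, 221.10000610351562], [342.0, 284.29998779296875], [305.20001220703125, 311.8999938964844]]
scene carton 0.75 1063 [[354.3999938964844, 224.6999969482422], [401.3999938964844, 205.10000610351562], [410.70001220703125, 227.39999389648438], [363.70001220703125, 246.89999389648438]]
scene forceps 0.49 3489 [[323.20001220703125, 298.20001220703125], [361.1000061035156, 270.8999938964844], [409.70001220703125, 338.29998779296875], [371.79998779296875, 365.6000061035156]]
scene tube 0.6 142 [[334.0, 201.0], [364.8999938964844, 190.6999969482422], [366.6000061035156, 195.8000030517578], [335.70001220703125, 206.10000610351562]]
[381.06214673 254.99920271]
[388.98579666 262.75737398]
[406.50983885 242.35399413]
[414.71149919 249.54762704]
```

```bash
cat > fit.py <<'E'
from h import *
from scipy.optimize import minimize
def poly(P):
    m=np.zeros((400,640),np.uint8);q=np.array([proj('scene',p) for p in P],np.float32)
    cv2.fillPoly(m,[np.round(cv2.convexHull(q)*16).astype(np.int32)],1,shift=4);return m
def bp(x,y,z): # bin -> world
    c,s=np.cos(YAW),np.sin(YAW);return np.array([.604+c*x-s*y,-.101+s*x+c*y,z])
sh=poly([bp(x,y,z) for x in(.005,.079) for y in(-.174,.174) for z in(.11,.122)])
fw=poly([bp(-.079,y,z) for y in(-.174,.174) for z in(0,.045)])
def model(v,zb=.011):
    x,y,a,roll=v;c,s=np.cos(a),np.sin(a)
    P=[(u,w,h) for u in(-.037,.067) for w in(-.027,.031) for h in(0,.02)]+[(-.067,w,.018) for w in(-.027,.031)]
    m=poly([(x+c*u-s*w,y+s*u+c*w,zb+h+np.sin(roll)*w) for u,w,h in P]);m[(sh|fw)>0]=0;return m
if __name__=="__main__":
    manip.snapshot('scene')
    r=[r for r in manip.masks_of('scene','carton') if r['position'][0]>340][0]; M=r['pixels'].astype(bool); print(M.sum(),r['position'])
    f=lambda v:-(M&(model(v)>0)).sum()/(M|(model(v)>0)).sum()
    best=min((minimize(f,[.608+dx,-.094,a,0],method='Nelder-Mead',options=dict(initial_simplex=np.array([.608+dx,-.094,a,0])+np.vstack([np.zeros(4),np.diag([.008,.008,.06,.08])]),maxiter=200)) for dx in(-.004,.004) for a in(-.08,.0)),key=lambda o:o.fun)
    print(best.x,best.fun)
E
python3 fit.py
```

```text
1000 [381.1, 227.1]Traceback (most recent call last):
  File "fit.py", line 18, in <module>
    best=min((minimize(f,[.608+dx,-.094,a,0],method='Nelder-Mead',options=dict(initial_simplex=np.array([.608+dx,-.094,a,0])+np.vstack([np.zeros(4),np.diag([.008,.008,.06,.08])]),maxiter=200)) for dx in(-.004,.004) for a in(-.08,.0)),key=lambda o:o.fun)
  File "fit.py", line 18, in <genexpr>
    best=min((minimize(f,[.608+dx,-.094,a,0],method='Nelder-Mead',options=dict(initial_simplex=np.array([.608+dx,-.094,a,0])+np.vstack([np.zeros(4),np.diag([.008,.008,.06,.08])]),maxiter=200)) for dx in(-.004,.004) for a in(-.08,.0)),key=lambda o:o.fun)
              ~~~~~~~~^^^^^^^^^^^^^^^^^^^^^^^^^^^^^^^^^^^^^^^^^^^^^^^^^^^^^^^^^^^^^^^^^^^^^^^^^^^^^^^^^^^^^^^^^^^^^^^^^^^^^^^^^^^^^^^^^^^^^^^^^^^^^^^^^^^^^^^^^^^^^^^^^^^^^^^^^^^^^^^^^^^^^^^^^^
    res = _minimize_neldermead(fun, x0, args, callback, bounds=bounds,
                               **options)
    fsim[j] = func(sim[j])
              ~~~~^^^^^^^^
    fx = function(np.copy(x), *(wrapper_args + args))
  File "fit.py", line 17, in <lambda>
    f=lambda v:-(M&(model(v)>0)).sum()/(M|(model(v)>0)).sum()
                    ~~~~~^^^
  File "fit.py", line 13, in model
    m=poly([(x+c*u-s*w,y+s*u+c*w,zb+h+np.sin(roll)*w) for u,w,h in P]);m[(sh|fw)>0]=0;return m
  File "fit.py", line 4, in poly
    m=np.zeros((400,640),np.uint8);q=np.array([proj('scene',p) for p in P],np.float32)
                                               ~~~~^^^^^^^^^^^
  File "h.py", line 10, in proj
    c=manip.get_calibration(cam);f=200/np.tan(np.radians(c["fov_y"])/2);E=np.array(c["extrinsics"])
ValueError: time passes only in moves, steps and waits
```

```bash
sed -i 's/^def ray/import functools\ncal=functools.lru_cache(None)(lambda n:manip.get_calibration(n))\ndef ray/; s/c=manip.get_calibration(cam)/c=cal(cam)/' h.py; timeout 100 python3 fit.py
```

```text
983 [383.0, 226.5]
[ 0.60708815 -0.09026889 -0.01852862 -0.06242036] -0.9237368922783603
```

Request:
step_arm:
  targets: "0 0 0 -1;0 0 0 -1"
  gripper: 0.1

```text
t: 16.1
tcp_pos: [0.5573, -0.0941, 0.0855]
tool_rot: [0.021, 1.0, 0.0, -0.0]
force: [-0.6, 0.0, -0.3]
finger_gap: 0.866
gripper_force: 0.0
```

```bash
python3 -c "
from h import *
go(.560,-.090,.0,88)"
```

```text
t 16.1 tcp [ 0.5573 -0.0941  0.0855] ya 87.6 F [-0.6  0.  -0.3] gap 0.866 grip 0.0 -> shift [-2.6  4.2 85.5] turn -0.4 xt [-0.999  0.042] yt [0.042 0.999]
```

Request:
step_arm:
  targets: "-3 4 40 0;-3 4 70 0;-3 4 85 0;-3 4 90 0;-3 4 95 0;-3 4 99 0;-3 4 103 0;-3 4 103 0"

```text
t: 16.9
tcp_pos: [0.5607, -0.09, -0.017]
tool_rot: [0.021, 1.0, -0.0, 0.0]
force: [-0.2, 0.1, 0.3]
finger_gap: 0.903
gripper_force: 0.0
```

Request:
step_arm:
  targets: "-2 0 0 0;-4 0 0 0;-6 0 0 0;-6 0 0 0"

```text
t: 17.3
tcp_pos: [0.5673, -0.0903, -0.0169]
tool_rot: [0.021, 1.0, -0.0, 0.001]
force: [0.0, 0.3, -0.6]
finger_gap: 0.9
gripper_force: 0.0
```

Request:
step_arm:
  targets: "-1 0 0 0;-2 0 0 0;-3 0 0 0;-3 0 0 0"

```text
t: 17.7
tcp_pos: [0.5697, -0.0903, -0.0172]
tool_rot: [0.021, 1.0, -0.0, 0.0]
force: [-0.3, -0.2, 0.2]
finger_gap: 0.893
gripper_force: 0.0
```

Request:
step_arm:
  targets: "0 0 0 0;0 0 0 0;0 0 0 0;0 0 0 0"
  gripper: 0.6
  squeeze: 30

```text
t: 18.1
tcp_pos: [0.5695, -0.0903, -0.0169]
tool_rot: [0.021, 1.0, -0.0, 0.0]
force: [-0.7, -0.8, 3.7]
finger_gap: 0.681
gripper_force: 31.9
```

Request:
step_arm:
  targets: "2 0 -1 0;4 0 -1 0;6 0 -1 0;8 0 -1 0;9 0 -1 0;9 0 -1 0"

```text
t: 18.7
tcp_pos: [0.5602, -0.0898, -0.0163]
tool_rot: [0.021, 1.0, 0.0, -0.0]
force: [-0.8, -0.7, -1.2]
finger_gap: 0.687
gripper_force: 32.2
```

Request:
step_arm:
  targets: "0 0 0 0;0 0 0 0;0 0 0 0;-4 0 0 0;-8 0 0 0;-9 0 0 0;-9 0 0 0"
  gripper: 0.2

```text
t: 19.4
tcp_pos: [0.57, -0.0903, -0.0162]
tool_rot: [0.021, 1.0, -0.0, 0.0]
force: [-0.7, 0.1, -0.3]
finger_gap: 0.795
gripper_force: 0.0
```

Request:
step_arm:
  targets: "0 0 0 0;0 0 0 0;0 0 0 0;0 0 0 0"
  gripper: 0.6
  squeeze: 45

```text
t: 19.8
tcp_pos: [0.5696, -0.0902, -0.0159]
tool_rot: [0.021, 1.0, -0.0, 0.0]
force: [-0.7, 0.4, 4.2]
finger_gap: 0.672
gripper_force: 48.0
```

```bash
python3 -c "
from h import *
go(.556,-.007,.035,87)
look(['scene'],['carton','slide_box','forceps','pencil'])
"
```

```text
t 19.8 tcp [ 0.5696 -0.0902 -0.0159] ya 87.6 F [-0.7  0.4  4.2] gap 0.672 grip 48.0 -> shift [ 17.   82.6 -50.9] turn 0.6 xt [-0.999  0.041] yt [0.041 0.999]
scene carton 0.4 94 [[334.0, 201.60000610351562], [350.20001220703125, 195.10000610351562], [352.29998779296875, 200.3000030517578], [336.1000061035156, 206.8000030517578]]
scene slide_box 0.59 408 [[380.3999938964844, 254.39999389648438], [408.6000061035156, 241.5], [414.6000061035156, 254.8000030517578], [386.3999938964844, 267.6000061035156]]
scene forceps 0.46 55 [[374.70001220703125, 241.1999969482422], [401.5, 229.89999389648438], [402.3999938964844, 231.89999389648438], [375.5, 243.1999969482422]]
scene pencil 0.36 428 [[379.5, 254.8000030517578], [409.20001220703125, 241.0], [415.20001220703125, 253.8000030517578], [385.5, 267.6000061035156]]
```

Request:
step_arm:
  targets: "0 0 -4 0;0 0 -9 0;0 0 -14 0;0 0 -14 0;0 15 -14 0;0 35 -14 0;-1 55 -14 0;-1 75 -14 0;-1 82 -14 0;-1 82 -14 0"

```text
t: 21.05
tcp_pos: [0.5735, -0.0068, -0.0024]
tool_rot: [0.02, 1.0, 0.0, -0.0]
force: [-0.5, -1.5, -0.9]
finger_gap: 0.679
gripper_force: 48.1
```

```bash
python3 -c "
from h import *
go(.556,-.007,.035,87)
look(['scene'],['carton','slide_box','forceps','pencil','tube'])
"
```

```text
t 21.05 tcp [ 0.5735 -0.0068 -0.0024] ya 87.8 F [-0.5 -1.5 -0.9] gap 0.679 grip 48.1 -> shift [ 17.5  -0.9 -37.4] turn 0.8 xt [-0.999  0.039] yt [0.039 0.999]
scene carton 0.82 2755 [[258.3999938964844, 249.1999969482422], [294.20001220703125, 222.3000030517578], [340.70001220703125, 284.20001220703125], [304.79998779296875, 311.1000061035156]]
scene carton 0.76 602 [[359.70001220703125, 214.3000030517578], [372.70001220703125, 189.8000030517578], [388.6000061035156, 198.1999969482422], [375.6000061035156, 222.6999969482422]]
scene slide_box 0.74 418 [[380.0, 254.89999389648438], [408.79998779296875, 241.1999969482422], [415.0, 254.3000030517578], [386.20001220703125, 268.0]]
scene forceps 0.65 3395 [[324.20001220703125, 296.20001220703125], [363.1000061035156, 270.0], [409.5, 338.6000061035156], [370.70001220703125, 364.8999938964844]]
scene forceps 0.44 144 [[367.0, 240.10000610351562], [400.3999938964844, 228.1999969482422], [402.1000061035156, 233.0], [368.70001220703125, 244.89999389648438]]
scene pencil 0.56 102 [[360.29998779296875, 232.10000610351562], [393.70001220703125, 219.1999969482422], [395.1000061035156, 222.8000030517578], [361.6000061035156, 235.6999969482422]]
```

Request:
step_arm:
  targets: "0 0 6 0;0 0 12 0;0 0 15 0;0 0 17 0;0 0 18 0;0 0 19 0;0 0 19 0"

```text
t: 22.05
tcp_pos: [0.574, -0.0083, -0.0212]
tool_rot: [0.021, 1.0, -0.0, -0.0]
force: [0.8, 0.6, -0.3]
finger_gap: 0.676
gripper_force: 48.2
```

Request:
step_arm:
  targets: "0 0 1 0;0 0 2 0;0 0 2 0"

```text
t: 22.35
tcp_pos: [0.5741, -0.0084, -0.0228]
tool_rot: [0.021, 1.0, -0.0, 0.0]
force: [-1.3, 0.5, 1.5]
finger_gap: 0.681
gripper_force: 48.5
```

Request:
step_arm:
  targets: "0 0 1 0;0 0 1 0;0 0 2 0;0 0 2 0"

```text
t: 22.75
tcp_pos: [0.5741, -0.0084, -0.0229]
tool_rot: [0.021, 1.0, -0.0, 0.0]
force: [-4.0, 0.6, 15.6]
finger_gap: 0.673
gripper_force: 49.8
```

Request:
step_arm:
  targets: "0 0 -2 0;0 0 -2 0;0 0 -2 0;0 0 -2 0;0 0 -12 0;0 0 -30 0;5 0 -60 0;15 0 -100 0;15 0 -140 0;15 0 -140 0"
  gripper: 0.23

```text
t: 23.75
tcp_pos: [0.563, -0.0085, 0.1206]
tool_rot: [0.021, 1.0, -0.001, 0.006]
force: [0.7, 0.5, 0.3]
finger_gap: 0.771
gripper_force: 0.0
```

```bash
python3 -c "
from h import *
go(.556,-.115,.035,87)
look(['scene','top'],['carton','slide_box','forceps','pencil','tube','dish'])
for c in ('scene','top'):
  snap(c,c+'9.png')
a=cv2.imread('pics/scene9.png')[175:295,315:470];b=cv2.imread('pics/top9.png')[140:215,280:440]
a=cv2.resize(a,(620,480),interpolation=2)[:, :];b=cv2.resize(b,(0,0),fx=3,fy=3,interpolation=2)
cv2.imwrite('pics/a9.png',a);cv2.imwrite('pics/b9.png',b)
"
```

```text
t 23.75 tcp [ 0.563  -0.0085  0.1206] ya 87.6 F [0.7 0.5 0.3] gap 0.771 grip 0.0 -> shift [   3.6 -106.6   85.8] turn 0.6 xt [-0.999  0.041] yt [0.041 0.999]
scene carton 0.89 843 [[337.8999938964844, 208.1999969482422], [378.8999938964844, 191.8000030517578], [387.0, 212.0], [346.0, 228.39999389648438]]
scene carton 0.75 2793 [[258.70001220703125, 248.1999969482422], [295.20001220703125, 221.60000610351562], [341.20001220703125, 284.8999938964844], [304.70001220703125, 311.3999938964844]]
scene slide_box 0.9 392 [[380.0, 255.0], [408.79998779296875, 240.60000610351562], [415.0, 253.0], [386.20001220703125, 267.3999938964844]]
scene forceps 0.42 95 [[382.1000061035156, 235.8000030517578], [400.3999938964844, 228.39999389648438], [401.79998779296875, 231.89999389648438], [383.5, 239.1999969482422]]
scene pencil 0.52 66 [[361.5, 231.8000030517578], [388.6000061035156, 221.0], [389.6000061035156, 223.39999389648438], [362.5, 234.1999969482422]]
scene dish 0.47 106 [[406.6000061035156, 269.20001220703125], [420.20001220703125, 262.3999938964844], [423.79998779296875, 269.6000061035156], [410.20001220703125, 276.3999938964844]]
top carton 0.72 395 [[383.0, 251.0], [395.0, 251.0], [395.0, 284.0], [383.0, 284.0]]
top slide_box 0.61 336 [[383.0, 166.0], [394.0, 166.0], [394.0, 196.0], [383.0, 196.0]]
top forceps 0.55 16 [[358.0, 188.0], [359.79998779296875, 187.6999969482422], [360.79998779296875, 194.89999389648438], [359.0, 195.10000610351562]]
top pencil 0.3 390 [[382.0, 166.0], [395.0, 166.0], [395.0, 196.0], [382.0, 196.0]]
top dish 0.62 187 [[402.0, 178.0], [412.5, 167.5], [422.5, 177.5], [412.0, 188.0]]
```

```bash
python3 -c "
import cv2,numpy as np
a=cv2.imread('pics/scene9.png')[185:270,325:435];b=cv2.imread('pics/top9.png')[155:210,335:405]
a=cv2.resize(a,None,fx=6,fy=6,interpolation=2);b=cv2.resize(b,None,fx=6,fy=6,interpolation=2)[:90*3]
c=np.zeros((600,800,3),np.uint8);c[:510,:660]=a;cv2.imwrite('pics/f9.png',c[:510,:660])
"
```

```text
(no output)
```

View pics/f9.png

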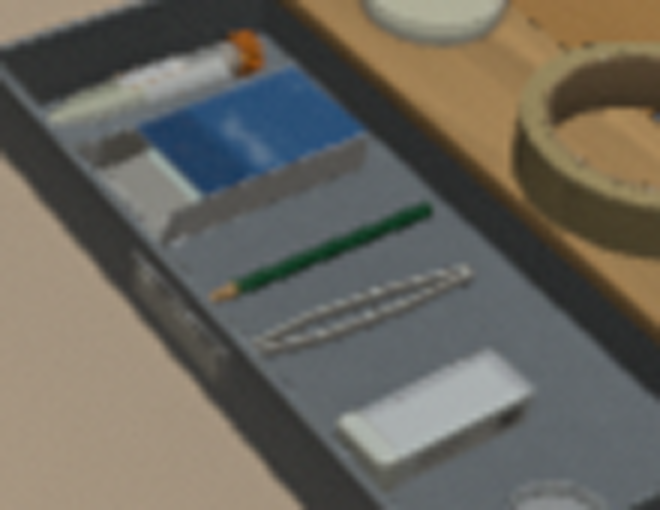

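The last picture shows the carton, slide box, pencil and forceps all flat and separate. The forceps run from scene px (368.7,242.5) to (403,230.3), with the pencil to their left.

```bash
python3 -c "
from h import *
for n,q in dict(tip=(262,345),rear=(468,272),midL=(345,300),midR=(350,325),penF=(215,297),penR=(430,210),cf=(170,240),boxFL=(340,418)).items(): print(n,np.round(at('scene',(325+q[0]/6,185+q[1]/6),.008),4))
A=at('scene',(325+262/6,185+345/6),.008);B=at('scene',(325+468/6,185+272/6),.008);d=B-A;print(np.linalg.norm(d),'perp angle',np.degrees(np.arctan2(d[1],d[0]))+90)
for x in (.563,.566,.569): print(x,A+d*(x-A[0])/d[0])
print('top seg',at('top',(358.5,188),.008),at('top',(360,195),.008))
go(.566,-.121,.02,84)"
```

```text
tip [ 0.5566 -0.1082  0.008 ]
rear [ 0.6565 -0.1196  0.008 ]
midL [ 0.6019 -0.1054  0.008 ]
midR [ 0.5942 -0.1181  0.008 ]
penF [ 0.5573 -0.0751  0.008 ]
penR [ 0.6693 -0.0807  0.008 ]
cf [ 0.5621 -0.0361  0.008 ]
boxFL [ 0.5577 -0.1568  0.008 ]
0.10063612920580421 perp angle 83.4573928862981
0.563 [ 0.563      -0.10890906  0.008     ]
0.566 [ 0.566      -0.10925313  0.008     ]
0.569 [ 0.569     -0.1095972  0.008    ]
top seg [ 0.5667609  -0.10824769  0.008     ] [ 0.54847936 -0.111372    0.008     ]
t 24.55 tcp [ 0.559  -0.0078  0.1147] ya 87.6 F [ 0.4 -0.  -0.4] gap 0.771 grip 0.0 -> shift [ -11.8 -112.9   94.7] turn 3.6 xt [-0.999  0.042] yt [0.042 0.999]
```

Request:
step_arm:
  targets: "-5 -45 0 2;-10 -90 0 4;-11 -101 20 4;-11 -101 60 4;-11 -101 95 4;-11 -101 110 4;-11 -101 120 4;-11 -101 130 4;-11 -101 134 4;-11 -101 134 4"
  gripper: 0.68

```text
t: 25.55
tcp_pos: [0.5662, -0.1091, -0.0189]
tool_rot: [0.055, 0.998, -0.0, 0.0]
force: [-0.4, 0.4, -0.2]
finger_gap: 0.322
gripper_force: 0.0
```

```bash
python3 -c "
from h import *
go(.567,-.109,-.025,83.5)
look(['scene'],['forceps','pencil'])"
```

```text
t 25.55 tcp [ 0.5662 -0.1091 -0.0189] ya 83.6 F [-0.4  0.4 -0.2] gap 0.322 grip 0.0 -> shift [-0.8  0.1  6.2] turn 0.1 xt [-0.994  0.111] yt [0.111 0.994]
scene forceps 0.53 70 [[381.20001220703125, 237.39999389648438], [400.0, 228.0], [401.6000061035156, 231.1999969482422], [382.79998779296875, 240.60000610351562]]
```

Request:
step_arm:
  targets: "0 0 2 0;0 0 4 0;0 0 5 0;0 0 6 0;0 0 6 0"

```text
t: 26.2
tcp_pos: [0.5657, -0.1091, -0.0254]
tool_rot: [0.056, 0.998, 0.0, -0.0]
force: [-0.4, -0.0, 0.2]
finger_gap: 0.318
gripper_force: 0.0
```

Request:
step_arm:
  targets: "0 0 1 0;0 0 2 0;0 0 2 0"

```text
t: 26.5
tcp_pos: [0.5656, -0.1091, -0.0274]
tool_rot: [0.056, 0.998, 0.0, -0.0]
force: [0.2, 0.6, -0.9]
finger_gap: 0.318
gripper_force: 0.0
```

Request:
step_arm:
  targets: "0 0 1 0;0 0 2 0;0 0 2 0"

```text
t: 26.8
tcp_pos: [0.5657, -0.1091, -0.0293]
tool_rot: [0.056, 0.998, 0.0, -0.0]
force: [-0.3, -0.7, 0.7]
finger_gap: 0.322
gripper_force: 0.0
```

Request:
step_arm:
  targets: "0 0 1 0;0 0 2 0;0 0 2 0"

```text
t: 27.1
tcp_pos: [0.5659, -0.1091, -0.0311]
tool_rot: [0.056, 0.998, -0.0, 0.0]
force: [-0.3, 0.7, 1.7]
finger_gap: 0.317
gripper_force: 0.4
```

Request:
step_arm:
  targets: "0 0 0 0;0 0 0 0;0 0 0 0;0 0 0 0"
  gripper: 0.98
  squeeze: 25

```text
t: 27.5
tcp_pos: [0.5664, -0.1093, -0.0305]
tool_rot: [0.056, 0.998, -0.0, 0.001]
force: [0.1, 0.1, 5.4]
finger_gap: 0.128
gripper_force: 25.1
```

Request:
step_arm:
  targets: "2 0 -0.5 0;5 0 -0.5 0;8 0 -0.5 0;11 0 -0.5 0;12 0 -0.5 0;12 0 -0.5 0"

```text
t: 28.1
tcp_pos: [0.5539, -0.108, -0.0305]
tool_rot: [0.056, 0.998, -0.0, 0.0]
force: [1.5, -1.1, 2.6]
finger_gap: 0.124
gripper_force: 25.6
```

Request:
step_arm:
  targets: "0 0 0 0;0 0 0 0;-4 0 0 0;-8 0 0 0;-12 0 0 0;-12 0 0 0"
  gripper: 0.7

```text
t: 28.7
tcp_pos: [0.564, -0.1084, -0.031]
tool_rot: [0.056, 0.998, 0.001, -0.002]
force: [-2.3, 2.0, 3.3]
finger_gap: 0.297
gripper_force: 1.4
```

Request:
step_arm:
  targets: "0 0 0 0;0 0 0 0;0 0 0 0;0 0 0 0"
  gripper: 0.98
  squeeze: 40

```text
t: 29.1
tcp_pos: [0.5655, -0.1091, -0.0305]
tool_rot: [0.056, 0.998, 0.0, -0.0]
force: [-1.4, 0.0, 4.3]
finger_gap: 0.146
gripper_force: 39.7
```

Request:
step_arm:
  targets: "0 0 -5 0;0 0 -15 0;0 0 -35 0;0 0 -58 0;0 0 -60 0;40 0 -60 0;80 0 -62 0;120 0 -75 0;120 0 -75 0"

```text
t: 30.0
tcp_pos: [0.4387, -0.0926, 0.0443]
tool_rot: [0.056, 0.998, 0.002, -0.005]
force: [-0.3, -0.6, -0.3]
finger_gap: 0.142
gripper_force: 39.0
```

```bash
python3 -c "
from h import *
print(np.round(manip.sense()['q'],2))
go(.426,-.244,.04,-3.5)
look(['scene','top'],['forceps','tray','pencil'])"
```

```text
[-0.46  0.58  1.99 -0.    0.59 -1.92]
t 30.0 tcp [ 0.4387 -0.0926  0.0443] ya 83.6 F [-0.3 -0.6 -0.3] gap 0.142 grip 39.0 -> shift [  -4.4 -151.9    3.7] turn 87.1 xt [-0.994  0.112] yt [0.112 0.994]
scene forceps 0.57 130 [[329.70001220703125, 230.8000030517578], [352.8999938964844, 221.3000030517578], [354.5, 225.1999969482422], [331.29998779296875, 234.6999969482422]]
scene tray 0.51 410 [[379.3999938964844, 254.5], [408.79998779296875, 240.89999389648438], [414.6000061035156, 253.5], [385.20001220703125, 267.1000061035156]]
scene pencil 0.67 48 [[368.70001220703125, 229.10000610351562], [393.70001220703125, 219.10000610351562], [394.3999938964844, 221.0], [369.3999938964844, 231.0]]
```

Request:
step_arm:
  targets: "0 -30 -15 8;0 -60 -15 16;0 -90 -15 24;0 -110 -15 32;0 -130 -15 40;-4 -152 -15 48;-4 -152 -15 56;-4 -152 -15 64;-4 -152 -15 72;-4 -152 -15 80;-4 -152 -15 87;-4 -152 -15 87"

```text
t: 31.6
tcp_pos: [0.434, -0.2474, 0.0591]
tool_rot: [0.728, 0.686, 0.0, 0.0]
force: [-0.3, 0.7, -0.6]
finger_gap: 0.145
gripper_force: 39.1
```

```bash
python3 -c "
from h import *
go(.426,-.244,-.028,-3.5)
look(['scene'],['forceps','tray'])"
```

```text
t 31.6 tcp [ 0.434  -0.2474  0.0591] ya -3.4 F [-0.3  0.7 -0.6] gap 0.145 grip 39.1 -> shift [ 3.  -8.2 87.1] turn 0.1 xt [0.059 0.998] yt [ 0.998 -0.059]
scene forceps 0.63 64 [[378.8999938964844, 298.20001220703125], [382.70001220703125, 295.5], [390.70001220703125, 306.79998779296875], [386.8999938964844, 309.5]]
scene tray 0.66 3371 [[325.29998779296875, 296.5], [363.79998779296875, 270.79998779296875], [409.20001220703125, 338.79998779296875], [370.70001220703125, 364.5]]
```

Request:
step_arm:
  targets: "3 -8 20 0;3 -8 45 0;3 -8 65 0;3 -8 78 0;3 -8 84 0;3 -8 87 0;3 -8 88.5 0;3 -8 88.5 0"

```text
t: 32.55
tcp_pos: [0.4262, -0.2441, -0.0288]
tool_rot: [0.728, 0.686, 0.0, 0.001]
force: [0.0, -0.8, 0.6]
finger_gap: 0.143
gripper_force: 39.1
```

Request:
step_arm:
  targets: "0 0 1 0;0 0 2 0;0 0 2 0"

```text
t: 32.85
tcp_pos: [0.4259, -0.2439, -0.031]
tool_rot: [0.728, 0.686, 0.0, 0.0]
force: [0.7, -0.3, -0.2]
finger_gap: 0.142
gripper_force: 39.1
```

Request:
step_arm:
  targets: "0 0 1 0;0 0 1.5 0;0 0 1.5 0"

```text
t: 33.15
tcp_pos: [0.426, -0.244, -0.0315]
tool_rot: [0.728, 0.686, 0.0, 0.001]
force: [-1.5, 1.7, 10.3]
finger_gap: 0.147
gripper_force: 43.2
```

Request:
step_arm:
  targets: "0 0 -0.5 0;0 0 -0.5 0;0 0 -0.5 0;0 0 -2 0;0 0 -15 0;0 0 -50 0;0 0 -90 0;0 0 -130 0;30 -30 -160 0;30 -30 -160 0"
  gripper: 0.7

```text
t: 34.15
tcp_pos: [0.3951, -0.209, 0.1306]
tool_rot: [0.727, 0.686, 0.0, -0.0]
force: [-0.0, 0.9, -0.2]
finger_gap: 0.3
gripper_force: 0.0
```

```bash
python3 -c "
from h import *
go(.426,-.244,-.028,-3.5)
look(['scene','top'],['forceps','tray','pencil','carton','slide_box','tube','dish'])
for q in [(.426,-.216,.008),(.426,-.328,.008)]: print(proj('scene',q),proj('top',q))"
```

```text
t 34.15 tcp [ 0.3951 -0.209   0.1306] ya -3.3 F [-0.   0.9 -0.2] gap 0.3 grip 0.0 -> shift [-33.2  32.9 158.6] turn 0.2 xt [0.058 0.998] yt [ 0.998 -0.058]
scene forceps 0.51 157 [[367.6000061035156, 324.8999938964844], [372.0, 322.0], [381.3999938964844, 336.1000061035156], [377.0, 339.0]]
scene tray 0.56 3243 [[325.1000061035156, 295.8999938964844], [364.70001220703125, 270.20001220703125], [408.8999938964844, 338.5], [369.29998779296875, 364.20001220703125]]
scene carton 0.76 2723 [[258.8999938964844, 248.0], [295.1000061035156, 221.6999969482422], [340.29998779296875, 284.1000061035156], [304.1000061035156, 310.29998779296875]]
scene carton 0.55 233 [[364.6000061035156, 218.8000030517578], [374.79998779296875, 197.39999389648438], [388.3999938964844, 203.89999389648438], [378.20001220703125, 225.3000030517578]]
scene slide_box 0.95 426 [[380.0, 254.60000610351562], [409.70001220703125, 240.8000030517578], [415.79998779296875, 254.10000610351562], [386.1000061035156, 267.79998779296875]]
scene slide_box 0.58 56 [[361.20001220703125, 231.60000610351562], [384.79998779296875, 223.39999389648438], [386.0, 227.0], [362.3999938964844, 235.1999969482422]]
scene dish 0.5 110 [[406.3999938964844, 268.79998779296875], [420.0, 262.0], [423.79998779296875, 269.6000061035156], [410.20001220703125, 276.3999938964844]]
scene dish 0.48 131 [[361.1000061035156, 231.8000030517578], [394.3999938964844, 217.60000610351562], [396.0, 221.39999389648438], [362.70001220703125, 235.6999969482422]]
top forceps 0.71 186 [[402.5, 177.5], [412.5, 167.5], [423.0, 178.0], [413.0, 188.0]]
top slide_box 0.63 262 [[382.0, 166.0], [394.0, 166.0], [394.0, 190.0], [382.0, 190.0]]
top dish 0.77 183 [[402.5, 178.5], [413.0, 168.0], [423.0, 178.0], [412.5, 188.5]]
[350.34952734 296.61736418] [404.3731876 242.8992265]
[384.5140486  337.91817149] [449.89078584 242.24734039]
```

Request:
step_arm:
  targets: "40 0 -40 0;80 0 -80 0;120 0 -100 0;160 0 -100 0;160 0 -100 0"

```text
t: 35.45
tcp_pos: [0.4063, -0.0476, 0.2284]
tool_rot: [0.725, 0.688, 0.001, -0.0]
force: [-0.1, 0.0, -0.2]
finger_gap: 0.3
gripper_force: 0.0
```

```bash
python3 -c "
from h import *
go(.426,-.244,-.028,-3.5)
look(['scene','top'],['forceps','carton','pencil'])
for r in manip.masks_of('scene','tube')[:1]: print(r['position'])
manip.snapshot('scene')
for r in manip.masks_of('scene','forceps'):
  if r['position'][1]>270:
    v,u=np.nonzero(r['pixels']);P=np.array([at('scene',q,.007)[:2] for q in zip(u,v)]);c=P.mean(0);w,V=np.linalg.eigh(np.cov(P.T));t=(P-c)@V[:,1];print(len(P),c,V[:,1],np.ptp(t),np.ptp((P-c)@V[:,0]))
"
```

```text
t 35.45 tcp [ 0.4063 -0.0476  0.2284] ya -3.0 F [-0.1  0.  -0.2] gap 0.3 grip 0.0 -> shift [-195.5   29.6  256.2] turn 0.5 xt [0.052 0.999] yt [ 0.999 -0.052]
scene forceps 0.53 48 [[374.0, 332.0], [376.20001220703125, 330.29998779296875], [380.8999938964844, 336.6000061035156], [378.70001220703125, 338.20001220703125]]
scene carton 0.96 787 [[337.3999938964844, 208.5], [379.20001220703125, 192.1999969482422], [386.70001220703125, 211.39999389648438], [344.8999938964844, 227.6999969482422]]
scene carton 0.69 2809 [[257.20001220703125, 248.6999969482422], [292.70001220703125, 221.39999389648438], [340.70001220703125, 283.70001220703125], [305.20001220703125, 311.1000061035156]]
scene carton 0.34 99 [[407.5, 268.20001220703125], [420.8999938964844, 262.79998779296875], [423.79998779296875, 270.1000061035156], [410.3999938964844, 275.3999938964844]]
scene pencil 0.72 702 [[338.8999938964844, 207.6999969482422], [379.3999938964844, 194.1999969482422], [385.70001220703125, 213.10000610351562], [345.20001220703125, 226.60000610351562]]
scene pencil 0.65 100 [[361.20001220703125, 232.1999969482422], [393.29998779296875, 217.60000610351562], [394.8999938964844, 220.89999389648438], [362.70001220703125, 235.5]]
top carton 0.61 1750 [[317.0, 252.0], [388.0, 252.0], [388.0, 286.0], [317.0, 286.0]]
top carton 0.49 148 [[302.6000061035156, 173.0], [313.6000061035156, 154.60000610351562], [322.29998779296875, 159.8000030517578], [311.29998779296875, 178.1999969482422]]
[349.1, 195.6]
84 [ 0.42433248 -0.26125232] [0.08612693 0.99628417] 0.1102175146272521 0.013012883664526964
```

```bash
python3 -c "
from station import manip
print(manip.sign_off())"
```

```text
the job is handed in; nothing more can be done
None
```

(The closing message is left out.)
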